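# Push the empty cream jar through the bin's flap

### The job

Someone left an empty cream jar standing on the front ledge of the nursery bin. With one finger push the bin's self-closing flap inward and hold it open, and with the other finger push the jar off the ledge through the opening so that it drops into the bin, then draw back so the flap swings shut. Only push the jar gently: do not pinch it, pick it up or shove it on to the closed flap, and leave the other things on the dresser where they are.

Things in the scene. Friction and masses are not known exactly. Their poses are not given: they have to be found in the camera images.
- bin: Countertop waste bin, fixed to the dresser: frosted hollow empty tub 262 x 176 mm, 154 mm high, white lid, steel-blue flap. Origin on the dresser straight below bin_lip; x runs level from the front ledge over the flap to the bin's back, y left, z up. The tub lies between x = -97 and 165 mm, y = -88 and 88 mm, under ledge and flap.
- bin_lip (a point): Middle of the straight edge where the lid's flat front ledge ends and the flap begins, on the ledge's top face, 160 mm above the dresser; axes as bin. The ledge reaches from x = -104 to 0 mm and y = -92 to 92 mm, with no rim. The shut flap fills x = 0 to 112, y = -67 to 67 mm, sloping evenly up from ledge level at x = 0 to 40 mm above it at its hinge.
- flap_hinge (a point): Middle of the flap's level hinge line, 112 mm behind and 40 mm above bin_lip, fixed; axes as bin. The stiff flap, 4 mm thick, reaches 116 mm from it down to a free edge at the ledge. Fixed cheeks as high as the shut flap flank it (70 to 90 mm to either side); 4 mm behind the hinge begins a fixed hood, 54 mm deep, its top 3 mm higher than the hinge.
- flap (a joint): Flap angle in rad: 0 shut, growing as its free edge swings down and back into the bin; 1.23 hangs straight down, stop at 1.4. A spring shuts it by itself within about half a second. It takes about 1 N pressing down at the free edge, rising to about 5 N when pushed within 40 mm of the hinge. The jar's own weight does not open it.
- jar: The empty cream jar: upright, round, plastic, 40 mm in diameter, 30 mm high, about 40 g, cream-coloured body and blue ribbed screw lid, standing loose on the bin's front ledge. Origin at the centre of its underside.
- jar_center (a point): Centre of the jar, half-way up (15 mm above its underside); at the start 36 to 60 mm in front of bin_lip's edge and at most 30 mm to either side of its middle.
- soap: Pink soap pump bottle with a white push dispenser, 62 mm in diameter, 170 mm high, loose, beside the bin; origin at the centre of its underside. Leave alone.
- monitor: Baby monitor parent unit, white with a dark screen, 60 x 76 mm foot, 138 mm high, loose, beside the bin; origin at the centre of its underside. Leave alone.
- train: Red wooden toy train car, 104 mm long, 44 mm wide, 48 mm high, loose, beside the bin; origin at the centre of its underside. Leave alone.
Not all that is in view belongs to the job. Of the things like the jar, leave any that is brown; of the rest the smaller one is meant.

How it is judged:
By the outcome, as a careful person would: the job done as asked, in the order asked, and still so for the second after the job is handed in, with the robot touching nothing.
It also fails if it takes over 38 s, if anything falls off the work surface, if the arm or the gripper's body presses on something with over 40 N, if the wrist force passes 120 N, or if a joint passes its speed limit or range.

### The arm

A 7-joint arm with a two-finger parallel gripper is mounted at the origin on the work surface. World frame = base frame: x ahead of the robot, y to its left, z up, the work surface at z = 0. Lengths are in m, angles in rad, forces in N, time in s.
With the tool pointing down it reaches from about 0.4 to 0.85 m from the base axis. Payload 6.9 kg.
Tool frame: the origin (TCP) lies at the very end of the fingers, on their centre line; the grasp point (between the pads) lies 19 mm behind it; z points along the fingers, y is the line along which they close (so a half turn about z gives the same grasp; the last joint's range is limited). The gripper opens to 85 mm and grips with 20 to 120 N. Pads are 22 mm wide; open, the fingers measure 114 mm over their backs; the gripper's body (76 mm by 85 mm) begins 54 mm behind the grasp point. The pads swing forward as they close: fully open they stand 13 mm farther back than shut.
Start: joints at [-1.069, 0.507, -0.238, 1.5, 0.126, 1.149, -0.155], TCP at [0.242, 0.576, 0.199] pointing down, gripper open.
Joint ranges: [-3.08, 3.08], [-0.24, 2.05], [-1.43, 1.35], [0, 2.5], [-1.52, 4.66], [0.17, 1.96], [-2.89, 2.89]. Speed limits (rad/s): [2.39, 2.39, 3.14, 3.14, 3.14, 3.14, 3.14].

### API

Orientations are given as [roll, pitch, yaw] about the fixed x, y, z axes, in that order (R = Rz(yaw) Ry(pitch) Rx(roll)).
In Python, from station import state, read_camera, camera_info, finish_job, outline_of, landmark_of gives the robot as it stands.
- The arm moves only by the tool move_arm, never from a script. Its argument "plan" is a list of rows, each a list of 3 entries, a list of its own where there are three numbers: the opening, from 0 (shut) to 1 (fully open), then the shift along the world's x, y, z in cm, then the turn about the world's z in rad. A call has 1 to 5 rows; each row is the pose to reach, as a shift and turn from the pose commanded when the call began; what a row does not reach only later rows make up. A row lasts 1/10 s, in which the tool goes at most 50 mm and 8.59 degrees, less where a joint would pass 70% of its speed; a pose out of reach is approached as far as the arm can. A call with a gripper value outside its range is refused whole. The fingers move at their own pace and stop on an object; the grip force is fixed at half the most. Time passes only in rows, so rows that repeat a pose let the fingers close. It gives the time, the measured TCP pose, the force, the opening and the grip force at its end, in the units of the state.
- state(): the state, without advancing time (a new reading comes with each control period).
- read_camera(name): name is "side" or "top" or "wrist"; returns (picture, depth): 384x512x3 uint8, red, green, blue; 384x512 float32, m along the optical axis (not along the pixel's ray), 0 where there is no reading.
- camera_info(name): a dict with "fx", "fy", "cx", "cy" (pixels), "world_from_camera" (4x4, takes a point from camera to world coordinates); the wrist camera has in their place "hand_eye" (4x4, takes a point from camera to tool coordinates, whose origin is the TCP and whose axes are the flange's). Camera axes: x right, y down, z forward; pixel columns grow to the right and rows downward; lengths in m; the calibration is good to about 2 mm. A picture is of the moment at which its call begins: read the wrist's pose just before it. camera_info takes no time and is no camera call.
- finish_job(): hands the job in; it is judged then, once.
Trained networks look in the newest picture that a camera, given by its name, has taken for a name from the list of things; names that differ only in an ending like _2 or _b are one class to them, and where a whole thing is asked for, a point or a joint stands for the part that bears it (a point fixed in the world has none). Each returns a list of dicts, best first, with "score" (0 to 1); they miss things now and then, are a little off and sometimes report something else, mostly with a low value. They report only what shows in the picture. A call takes as long as a camera call. They do not tell look-alikes from the thing itself.
- outline_of(name, camera): "mask" (384x512 bool, what is visible of it).
- landmark_of(name, camera): "xyz" ([x, y, z] in m, in world coordinates, good to about 4 mm: a listed point, or the origin of a listed thing).
The state is a dict: "time_s": time; "joint_positions": joint angles; "joint_vel": joint speeds; "joint_torque": joint torques, N m; "tool_pos": TCP position; "tool_rot": TCP orientation; "force": force on the tool from outside, world axes, zero at the start; "ft_torque": the same for the moment, N m; "finger_gap": finger opening in m; "finger_force": force on a finger pad.
Only numpy, scipy, OpenCV 4.12 (cv2) and the standard library are available. Lean on these libraries where they do the work, as an engineer would, in place of code of your own. Each camera call takes 0.05 s, during which the arm holds its last target. There are 200 camera calls.

## Working session

There is one attempt and no reset: what is moved stays moved. The work goes in short steps, Python scripts to look and compute and a tool call to move; the robot and the scene stay as the last step left them, time stands still between calls to the robot, and variables do not carry over. Pictures are saved under pics/ and viewed, at most 10 in all, crops included, and the job is handed in when it is done.

Besides the shell and the picture viewer there is one more tool, called by a JSON object that holds its "api" and its "payload", one argument or row to a line. move_arm: Moves the arm, as the interface text tells. Its arguments: {"type":"object","properties":{"plan":{"type":"array"}},"required":["plan"]}

```bash
mkdir -p pics; ls; python3 - <<'E'
from station import *
import cv2,numpy as np
ims=[]
for c in ["side","top"]:
    p,d=read_camera(c); cv2.imwrite(f"pics/{c}0.png",p[:,:,::-1])
    for n in ["bin_lip","flap_hinge","bin","jar","jar_center","soap","monitor","train"]:
        print(c,n,[(np.round(r["xyz"],3).tolist(),round(r["score"],2)) for r in landmark_of(n,c)])
    ims.append(p)
s=state();print(s["time_s"],s["tool_pos"],s["tool_rot"],s["finger_gap"])
cv2.imwrite("pics/both0.png",cv2.resize(np.vstack(ims),(800,600*2))[:, :, ::-1][:600]) 
E
```

```text
pics
side bin_lip [([0.524, -0.022, 0.16], 0.6)]
side flap_hinge [([0.635, 0.004, 0.2], 0.97), ([0.479, -0.052, 0.16], 0.2)]
side bin [([0.526, -0.019, 0.003], 0.94)]
side jar [([0.351, -0.022, 0.002], 0.84), ([0.48, -0.053, 0.156], 0.56), ([0.416, -0.214, -0.001], 0.51)]
side jar_center [([0.353, -0.026, 0.014], 0.74), ([0.478, -0.048, 0.172], 0.64), ([0.418, -0.22, 0.012], 0.61)]
side soap [([0.542, -0.193, 0.0], 0.87)]
side monitor []
side train [([0.715, -0.179, 0.004], 0.85)]
top bin_lip [([0.528, -0.022, 0.16], 0.6)]
top flap_hinge [([0.637, 0.009, 0.195], 0.58)]
top bin [([0.527, -0.023, -0.002], 0.74)]
top jar [([0.415, -0.218, 0.0], 0.68), ([0.351, -0.026, -0.002], 0.59), ([0.481, -0.048, 0.158], 0.5)]
top jar_center [([0.481, -0.053, 0.176], 0.84), ([0.414, -0.216, 0.017], 0.62)]
top soap [([0.544, -0.195, -0.0], 0.98)]
top monitor [([0.467, 0.143, 0.004], 0.84), ([0.636, 0.011, 0.198], 0.19)]
top train [([0.717, -0.177, 0.0], 0.74)]
0.9 [0.24154966 0.57640725 0.19940264] [-3.14156799e+00 -5.68456734e-06  2.74478386e+00] 0.08556792715020456
```

View pics/top0.png

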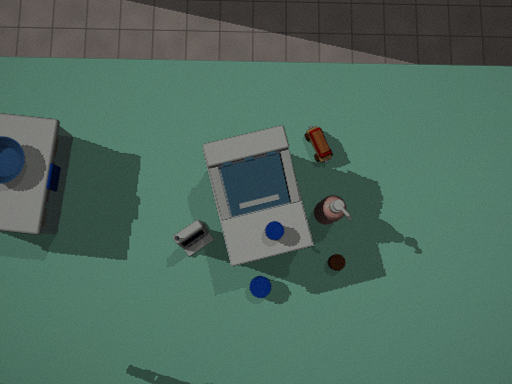

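View pics/side0.png

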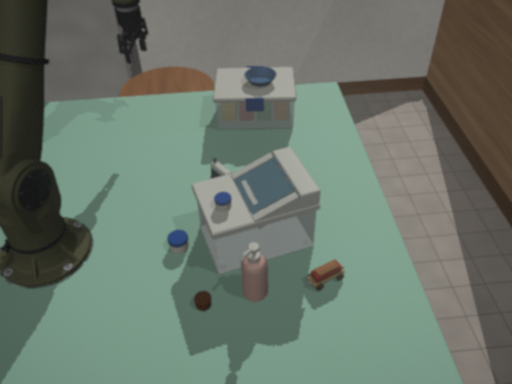

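The top view shows a blue-lidded jar on the bin ledge at about (274,231). A larger blue one is on the dresser at (260,287) and a brown one at (336,262). The ledge jar is the target. Next I'll refine the bin yaw and jar position with depth.

```bash
cat > h.py <<'E'
from station import *
import cv2,numpy as np
def cloud(c):
    p,d=read_camera(c);i=camera_info(c);v,u=np.mgrid[:384,:512]
    P=np.stack([(u-i["cx"])/i["fx"]*d,(v-i["cy"])/i["fy"]*d,d,np.ones_like(d)],-1)@i["world_from_camera"].T
    return p,d,P[...,:3]
E
python3 - <<'E'
from h import *
p,d,P=cloud("top")
box=(d>0)&(P[...,0]>.35)&(P[...,0]<.85)&(abs(P[...,1])<.2)
for n in ["flap","bin"]:
    for r in outline_of(n,"top")[:1]:
        m=r["mask"]&box; 
        if n=="bin": m&=P[...,2]>.14
        q=P[m]; print(n,r["score"],m.sum(),cv2.minAreaRect(q[:,:2].astype(np.float32)),q[:,2].min(),q[:,2].max())
m=box&(abs(P[...,2]-.16)<.006)&(P[...,0]<.6); n,l,st,ce=cv2.connectedComponentsWithStats(m.astype(np.uint8))
k=1+st[1:,4].argmax();q=P[l==k]; print("ledge",cv2.minAreaRect(q[:,:2].astype(np.float32)),np.median(q[:,2]),len(q))
m=box&(P[...,2]>.18)&(np.hypot(P[...,0]-.48,P[...,1]+.05)<.03);q=P[m]
print("jar",cv2.minEnclosingCircle(q[:,:2].astype(np.float32)),q.mean(0),np.median(q[:,2]))
# side camera view of jar
p,d,P=cloud("side")
m=(d>0)&(P[...,2]>.184)&(np.hypot(P[...,0]-.48,P[...,1]+.05)<.03);q=P[m]
print("jar side",cv2.minEnclosingCircle(q[:,:2].astype(np.float32)),q.mean(0))
E
```

```text
flap 0.74 3103 ((0.586409330368042, -0.011775888502597809), (0.11462970823049545, 0.14329256117343903), 14.902668952941895) -0.0004160390165151018 0.2043468009146876
bin 0.66 9911 ((0.5580524802207947, -0.014088079333305359), (0.27242252230644226, 0.18971984088420868), 14.706013679504395) 0.14499948692772957 0.20873459456318155
ledge ((0.5245530009269714, -0.022967249155044556), (0.20311322808265686, 0.18994227051734924), 14.7013578414917) 0.15870873536135444 4362
jar ((0.4806870222091675, -0.050047848373651505), 0.020825721323490143) [ 0.48052674 -0.04978139  0.18830309] 0.18828872895411441
jar side ((0.48143917322158813, -0.05198100209236145), 0.02176252380013466) [ 0.48186174 -0.05281921  0.18782826]
```

{"api": "move_arm", "payload": {
  "plan": [
    [1,[0,0,5],0],
    [1,[0,0,10],0],
    [1,[1,-5,13],-0.1],
    [1,[3,-10,13],-0.2],
    [1,[5,-15,13],-0.3]
  ]
}}

```text
time_s: 1.6
tool_pos: [0.286, 0.4401, 0.3304]
tool_rot: [3.139, -0.001, 2.442]
force: [1.3, -0.1, 0.3]
finger_gap: 0.085
finger_force: 0.0
```

{"api": "move_arm", "payload": {
  "plan": [
    [1,[2,-4.5,0],-0.06],
    [1,[4,-9,0],-0.12],
    [1,[6,-13.5,0],-0.18],
    [1,[8,-18,0],-0.24],
    [1,[10,-22.5,0],-0.3]
  ]
}}

```text
time_s: 2.1
tool_pos: [0.3862, 0.214, 0.3295]
tool_rot: [3.141, -0.0, 2.142]
force: [0.7, -0.4, -0.1]
finger_gap: 0.0851
finger_force: 0.0
```

{"api": "move_arm", "payload": {
  "plan": [
    [1,[2,-4.5,0],-0.06],
    [1,[4,-9,0],-0.12],
    [1,[6,-13.5,0],-0.18],
    [1,[8,-18,0],-0.24],
    [1,[10,-22.5,0],-0.3]
  ]
}}

```text
time_s: 2.6
tool_pos: [0.4863, -0.0109, 0.3296]
tool_rot: [3.141, 0.0, 1.843]
force: [1.3, 1.0, 0.5]
finger_gap: 0.0856
finger_force: 0.0
```

{"api": "move_arm", "payload": {
  "plan": [
    [1,[0,0,0],0],
    [1,[0,0,0],0]
  ]
}}

```text
time_s: 2.8
tool_pos: [0.4859, -0.0099, 0.329]
tool_rot: [-3.141, -0.0, 1.842]
force: [-1.0, 0.3, -0.4]
finger_gap: 0.0851
finger_force: 0.0
```

{"api": "move_arm", "payload": {
  "plan": [
    [1,[1.1,-3.7,0],-0.015],
    [1,[1.1,-3.7,-4],-0.015],
    [1,[1.1,-3.7,-8],-0.015],
    [1,[1.1,-3.7,-11],-0.015],
    [1,[1.1,-3.7,-11],-0.015]
  ]
}}

```text
time_s: 3.3
tool_pos: [0.4941, -0.0437, 0.2159]
tool_rot: [-3.135, -0.003, 1.833]
force: [-0.5, -0.1, 0.3]
finger_gap: 0.0853
finger_force: 0.0
```

```bash
python3 - <<'E'
from h import *
s=state();print(s["tool_pos"],s["tool_rot"])
p,d,P=cloud("side"); cv2.imwrite("pics/side1.png",cv2.resize(p[120:260,150:350],(800,560),interpolation=cv2.INTER_CUBIC)[:,:,::-1])
p,d=read_camera("wrist"); cv2.imwrite("pics/w1.png",p[:,:,::-1])
# fingertip points in the wrist camera in tool coords
i=camera_info("wrist");v,u=np.mgrid[:384,:512]
T=(np.stack([(u-i["cx"])/i["fx"]*d,(v-i["cy"])/i["fy"]*d,d,np.ones_like(d)],-1)@i["hand_eye"].T)[...,:3]
m=(d>0)&(T[...,2]<.02)
for sg in (-1,1):
    q=T[m&(sg*T[...,1]>0)]
    if len(q): print(sg,len(q),q.min(0),q.max(0),np.percentile(q[:,2],99))
m=(abs(p[...,2].astype(int)-p[...,0])>50)&(p[...,2]>80)&(d>0)
from scipy.spatial.transform import Rotation as R
W=T@R.from_euler("xyz",s["tool_rot"]).as_matrix().T+s["tool_pos"]
k=(d>0)&(W[...,2]>.18)&(np.hypot(W[...,0]-.481,W[...,1]+.051)<.03)
if k.sum(): print("jar",k.sum(),cv2.minEnclosingCircle(W[k][:,:2].astype(np.float32)),np.median(W[k],0))
E
```

```text
[ 0.49409792 -0.04365682  0.21593315] [-3.13491938e+00 -3.00115733e-03  1.83300827e+00]
-1 18297 [-0.01305837 -0.07271367 -0.12879788] [ 2.02085674e-02 -5.42482080e-07 -4.46890333e-02] -0.050516927657700314
1 25925 [-6.97929881e-02  6.26141897e-07 -1.28587156e-01] [0.10161386 0.17177706 0.01999984] 0.019847097106691126
jar 14691 ((0.4796641767024994, -0.04882894083857536), 0.029755493625998497) [ 0.47407533 -0.03605022  0.32813206]
```

View pics/side1.png

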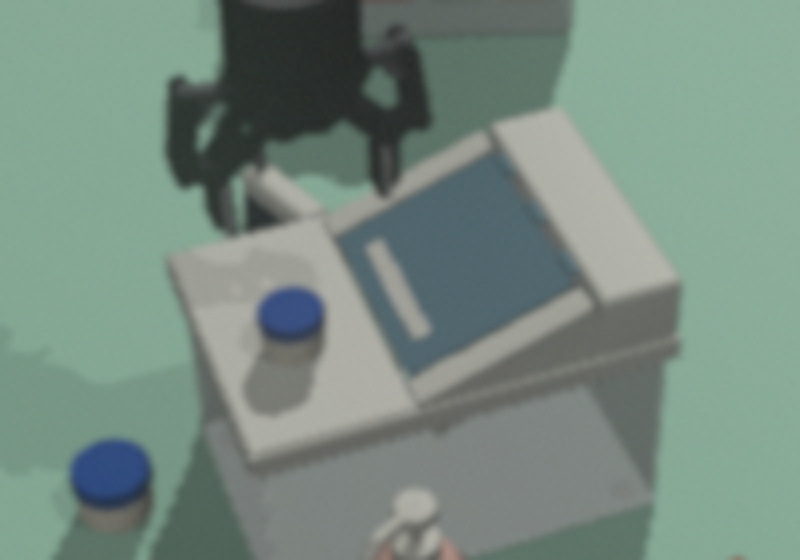

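View pics/w1.png

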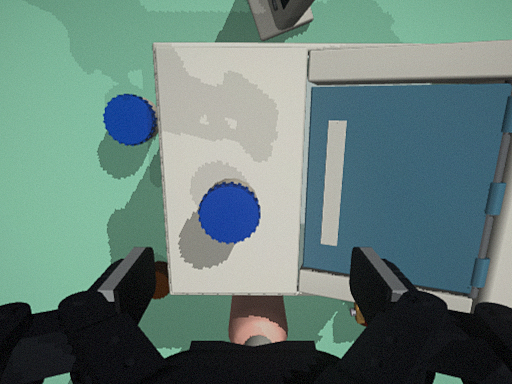

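The wrist view shows the jar at (230,212) between the fingertips at (140,250) and (365,250), and the lip edge at column ~303.

```bash
cat >> h.py <<'E'
from scipy.spatial.transform import Rotation as R
def wrist(name):
    s=state();p,d=read_camera("wrist"); cv2.imwrite(name,p[:,:,::-1])
    i=camera_info("wrist");v,u=np.mgrid[:384,:512]
    T=(np.stack([(u-i["cx"])/i["fx"]*d,(v-i["cy"])/i["fy"]*d,d,np.ones_like(d)],-1)@i["hand_eye"].T)[...,:3]
    return s,p,d,T,T@R.from_euler("xyz",s["tool_rot"]).as_matrix().T+s["tool_pos"]
E
python3 - <<'E'
from h import *
s,p,d,T,W=wrist("pics/w2.png");print(s["tool_pos"],s["tool_rot"],s["finger_gap"])
k=(d>0)&(abs(W[...,2]-.19)<.008)&(np.hypot(W[...,0]-.481,W[...,1]+.051)<.03)
print("jar",k.sum(),cv2.minEnclosingCircle(W[k][:,:2].astype(np.float32)),np.median(W[k],0))
for x,y in [(145,255),(135,265),(125,275),(110,295),(360,255),(370,265),(380,275),(395,295)]: print(x,y,d[y,x],np.round(T[y,x],4))
e=[W[y,x] for y in (100,150,230,270) for x in (300,)];print("ledge pts",np.round(e,4))
i=camera_info("wrist");print(i["fx"],i["cx"],i["cy"],np.round(i["hand_eye"],3))
print([(np.round(r["xyz"],4),r["score"]) for n in("bin_lip","flap_hinge") for r in landmark_of(n,"wrist")])
# lip line: colour transition along rows
for y in (110,180,265):
    r=p[y].astype(int);x=next(c for c in range(285,340) if r[c,0]<r[c,2]-15);print(y,x,np.round(W[y,x],4))
E
```

```text
[ 0.49696521 -0.04474317  0.21994564] [ 3.14155457e+00 -4.61423457e-04  1.83201601e+00] 0.08541524856884773
jar 2902 ((0.48100894689559937, -0.049963098019361496), 0.0209116842597723) [ 0.48092032 -0.04837465  0.19052042]
145 255 0.12870356 [ 0.0101 -0.0427 -0.0569]
135 265 0.11884018 [ 0.0109 -0.0431 -0.0669]
125 275 0.11229017 [ 0.0106 -0.0442 -0.0737]
110 295 0.10321283 [ 0.009  -0.0454 -0.0836]
360 255 0.12919864 [ 0.01    0.0424 -0.0565]
370 265 0.12042181 [ 0.0102  0.0432 -0.0655]
380 275 0.111962676 [ 0.0108  0.0435 -0.0741]
395 295 0.104026414 [ 0.0086  0.0452 -0.083 ]
ledge pts [[ 5.100e-01  3.270e-02  1.612e-01]
 [ 5.204e-01 -2.000e-04  1.598e-01]
 [ 5.693e-01 -9.920e-02  3.790e-02]
 [ 5.483e-01 -9.080e-02  1.610e-01]]
325.9884527767186 252.21070550933487 197.06721271780603 [[ 0.001 -0.965 -0.264  0.066]
 [ 1.     0.     0.001 -0.   ]
 [-0.001 -0.264  0.965 -0.175]
 [ 0.     0.     0.     1.   ]]
[(array([ 0.5265, -0.0196,  0.1588]), 0.82), (array([0.6338, 0.0037, 0.1978]), 0.89)]
110 308 [0.5174 0.0278 0.1611]
180 304 [ 0.5631 -0.0467  0.0044]
265 307 [ 0.5516 -0.0842  0.1633]
```

```bash
python3 - <<'E'
from h import *
s=state();t=np.array(s["tool_pos"]);u=np.array([.967,.2546,0])
p,d,P=cloud("side");i=camera_info("side");M=np.linalg.inv(i["world_from_camera"])
for off in(-.05,.05):
  for z in (0,.013,.05,.1):
    q=M@np.append(t+off*u+[0,0,z],1);print(off,z,i["fx"]*q[0]/q[2]+i["cx"],i["fy"]*q[1]/q[2]+i["cy"])
m=(d>0)&(np.hypot(P[...,0]-t[0],P[...,1]-t[1])<.09)&(P[...,2]>.205)
k=P[m]; a=(k-t)@u
for sg in(-1,1): 
    q=k[(sg*a>.03)]; j=q[q[:,2].argsort()[:8]];print(sg,np.round(j,4).tolist())
cv2.imwrite("pics/side2.png",cv2.resize(p[120:260,150:350],(800,560),interpolation=cv2.INTER_CUBIC)[:,:,::-1])
E
```

```text
-0.05 0 207.9261075523865 189.87139045929965
-0.05 0.013 207.43145216154608 185.72409461404226
-0.05 0.05 205.97978707916025 173.55302627765002
-0.05 0.1 203.9084750675084 156.18670649377032
0.05 0 248.52568977775394 179.31414304718768
0.05 0.013 248.3556487635904 175.17116025261333
0.05 0.05 247.8569488861637 163.0205328172357
0.05 0.1 247.14620166640972 145.7034548333316
-1 [[0.4535, -0.0695, 0.267], [0.4515, -0.0626, 0.2673], [0.456, -0.0682, 0.2687], [0.4583, -0.0655, 0.269], [0.4494, -0.0652, 0.2697], [0.4538, -0.07, 0.2704], [0.4562, -0.067, 0.2706], [0.4539, -0.0668, 0.2706]]
1 [[0.5413, -0.0397, 0.2654], [0.5396, -0.0327, 0.2656], [0.5432, -0.0445, 0.2662], [0.5414, -0.0395, 0.2681], [0.5396, -0.0346, 0.2702], [0.5455, -0.0463, 0.2704], [0.5458, -0.0433, 0.2708], [0.5435, -0.0433, 0.2711]]
```

View pics/side2.png

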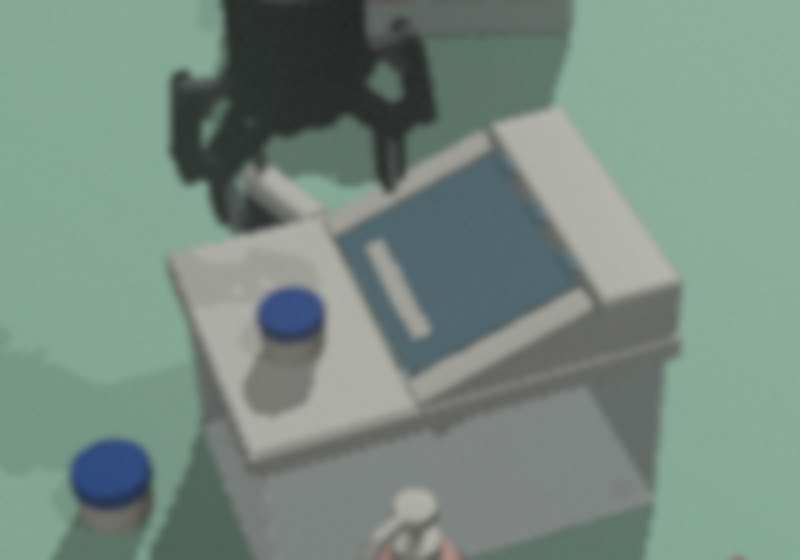

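Both cameras put the open fingertips about 47 mm above the reported TCP (z≈0.266), so I'll descend based on what they see.

{"api": "move_arm", "payload": {
  "plan": [
    [1,[0,0,-3],0],
    [1,[0,0,-5.5],0],
    [1,[0,0,-7.5],0],
    [1,[0,0,-9],0],
    [1,[0,0,-9],0]
  ]
}}

```text
time_s: 4.1
tool_pos: [0.4963, -0.0458, 0.1284]
tool_rot: [-3.14, -0.001, 1.83]
force: [-0.6, 0.1, -0.2]
finger_gap: 0.0854
finger_force: 0.0
```

```bash
cat > look.py <<'E'
import sys
from h import *
s,p0,_,_,W=wrist("pics/w%s.png"%sys.argv[1]);t=np.array(s["tool_pos"]);u=np.array([.967,.2546,0]);v=np.array([-.2546,.967,0]);lip=np.array([.526,-.0225,.16])
print("t",s["time_s"],"tcp bin mm",np.round([(t-lip)@u*1e3,(t-lip)@v*1e3,t[2]*1e3],1),"F",np.round(s["force"],1),"yaw",s["tool_rot"][2])
k=(abs(W[...,2]-.19)<.008)&(np.hypot(W[...,0]-t[0],W[...,1]-t[1])<.06)&(p0[...,2]>p0[...,0].astype(int)+60)
if k.sum()>50:
    c=np.append(cv2.minEnclosingCircle(W[k][:,:2].astype(np.float32))[0],.16);print("jar bin mm",np.round([(c-lip)@u*1e3,(c-lip)@v*1e3],1),np.round(np.median(W[k][:,2]),4))
p,d,P=cloud("side")
m=(d>0)&(p.max(-1)<60)&(np.hypot(P[...,0]-t[0],P[...,1]-t[1])<.09)&(P[...,2]>.15);k=P[m];a=(k-t)@u
for sg in(-1,1): q=k[(sg*a>.03)];print(sg,np.round(np.sort(q[:,2])[[0,3,8]],4))
f=np.vstack([cv2.resize(p[120:260,150:350],(400,280),interpolation=cv2.INTER_CUBIC),cv2.resize(p0,(400,300))])[:,:,::-1];cv2.imwrite("pics/c%s.png"%sys.argv[1],f)
E
python3 look.py 3
```

```text
t 4.1 tcp bin mm [-34.7 -15.  128.4] F [-0.6  0.1 -0.2] yaw 1.8299603542339806
jar bin mm [-51.1 -14.7] 0.1904
-1 [0.1945 0.2027 0.2148]
1 [0.1804 0.1846 0.1933]
```

View pics/c3.png

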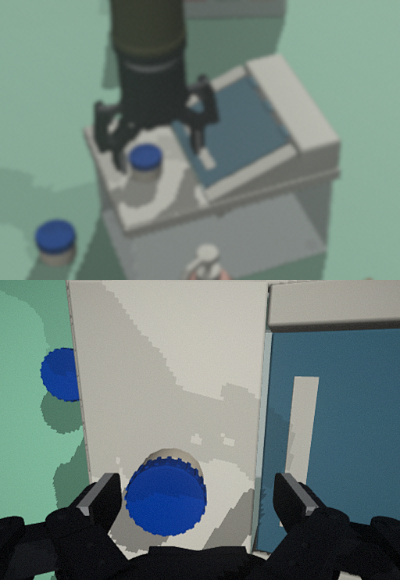

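The fingers straddle the jar as planned: the near finger is in front of it and the far finger is over the flap. Now the last bit of descent, which presses the flap.

{"api": "move_arm", "payload": {
  "plan": [
    [1,[0,0,-0.6],0],
    [1,[0,0,-0.9],0],
    [1,[0,0,-1.1],0],
    [1,[0,0,-1.1],0]
  ]
}}

```text
time_s: 4.6
tool_pos: [0.4971, -0.0461, 0.1183]
tool_rot: [3.141, 0.0, 1.83]
force: [-0.1, -0.5, 0.7]
finger_gap: 0.0852
finger_force: 0.6
```

```bash
python3 look.py 4
```

```text
t 4.6 tcp bin mm [-33.9 -15.4 118.3] F [-0.1 -0.5  0.7] yaw 1.8297492993261906
jar bin mm [-50.9 -14.8] 0.1904
-1 [0.1763 0.1876 0.1953]
1 [0.1657 0.1737 0.181 ]
```

{"api": "move_arm", "payload": {
  "plan": [
    [1,[0,0,-0.2],0],
    [1,[0.5,0.13,-0.2],0],
    [1,[1.0,0.26,-0.2],0],
    [1,[1.5,0.4,-0.2],0],
    [1,[2.0,0.53,-0.2],0]
  ]
}}

```text
time_s: 5.2
tool_pos: [0.517, -0.0406, 0.116]
tool_rot: [-3.141, -0.0, 1.83]
force: [-1.9, -0.9, 0.7]
finger_gap: 0.0856
finger_force: 0.9
```

```bash
python3 look.py 5
```

```text
t 5.2 tcp bin mm [-13.3 -15.3 116. ] F [-1.9 -0.9  0.7] yaw 1.829868166793864
jar bin mm [-37.8 -14.4] 0.1904
-1 [0.1737 0.1847 0.1953]
1 [0.1712 0.176  0.1816]
```

View pics/c5.png

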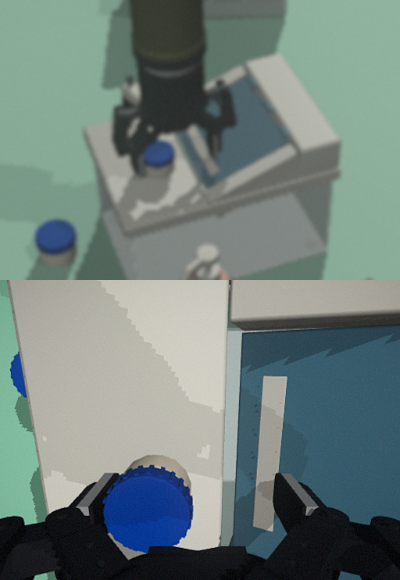

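The jar is upright and sliding, and the flap is opening under the far finger. I'll keep pushing.

{"api": "move_arm", "payload": {
  "plan": [
    [1,[0.5,0.13,0],0],
    [1,[1.0,0.26,0],0],
    [1,[1.5,0.4,0],0],
    [1,[2.0,0.53,0],0],
    [1,[2.5,0.66,0],0]
  ]
}}

```text
time_s: 5.8
tool_pos: [0.5419, -0.0341, 0.1161]
tool_rot: [-3.141, -0.0, 1.83]
force: [-2.7, -0.4, 1.2]
finger_gap: 0.0852
finger_force: 1.4
```

```bash
python3 look.py 6
```

```text
t 5.8 tcp bin mm [ 12.5 -15.3 116.1] F [-2.7 -0.4  1.2] yaw 1.8297339559878565
jar bin mm [-11.5 -14.9] 0.1904
-1 [0.1737 0.1837 0.192 ]
1 [0.1649 0.1703 0.1763]
```

View pics/c6.png

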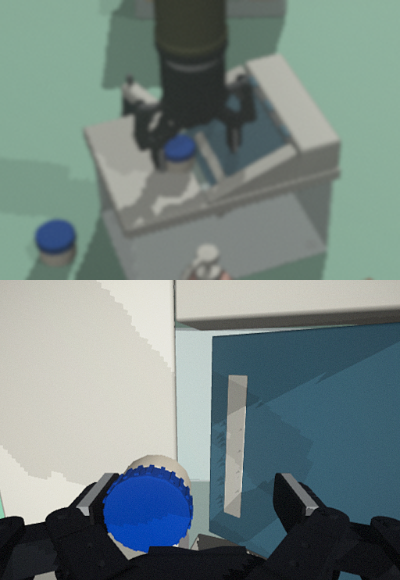

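The flap is open, and the jar overhangs the gap. Next, push it through.

{"api": "move_arm", "payload": {
  "plan": [
    [1,[0.7,0.18,0],0],
    [1,[1.4,0.37,0],0],
    [1,[2.2,0.58,0],0],
    [1,[3.0,0.79,0],0],
    [1,[3.0,0.79,0],0]
  ]
}}

```text
time_s: 6.4
tool_pos: [0.572, -0.026, 0.1155]
tool_rot: [-3.14, -0.0, 1.83]
force: [-4.8, -0.2, 1.2]
finger_gap: 0.0852
finger_force: 2.6
```

```bash
python3 look.py 7
```

```text
t 6.4 tcp bin mm [ 43.6 -15.1 115.5] F [-4.8 -0.2  1.2] yaw 1.830154553864304
-1 [0.1769 0.1813 0.1909]
1 [0.1538 0.1579 0.1653]
```

View pics/c7.png

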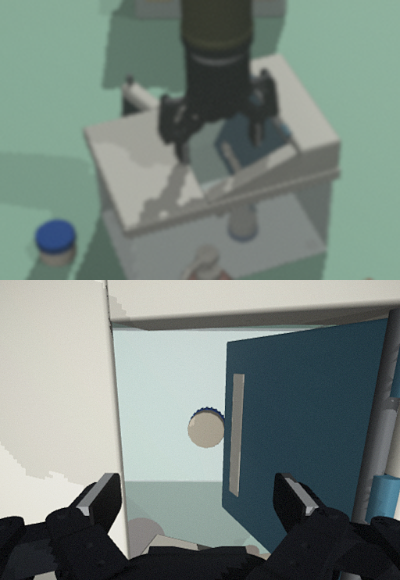

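The jar has dropped into the tub: it shows through the frosted wall and through the opening. Time to draw back.

{"api": "move_arm", "payload": {
  "plan": [
    [1,[0,0,0],0],
    [1,[0,0,0],0],
    [1,[-1.5,-0.4,0.5],0],
    [1,[-3,-0.8,1.5],0],
    [1,[-4.5,-1.2,3.5],0]
  ]
}}

```text
time_s: 7.0
tool_pos: [0.5272, -0.0378, 0.1509]
tool_rot: [3.141, -0.0, 1.83]
force: [0.2, 0.2, 0.7]
finger_gap: 0.0854
finger_force: 0.0
```

{"api": "move_arm", "payload": {
  "plan": [
    [1,[0,0,3],0],
    [1,[0,0,7],0],
    [1,[0,0,11],0],
    [1,[0,0,14],0],
    [1,[0,0,14],0]
  ]
}}

```text
time_s: 7.5
tool_pos: [0.5303, -0.0382, 0.2962]
tool_rot: [3.131, 0.003, 1.83]
force: [-0.2, 0.2, -0.5]
finger_gap: 0.0854
finger_force: 0.0
```

{"api": "move_arm", "payload": {
  "plan": [
    [1,[0,0,0],0],
    [1,[0,0,0],0],
    [1,[0,0,0],0],
    [1,[0,0,0],0],
    [1,[0,0,0],0]
  ]
}}

```text
time_s: 8.0
tool_pos: [0.5267, -0.0382, 0.2906]
tool_rot: [-3.141, -0.0, 1.83]
force: [0.6, -0.0, 0.2]
finger_gap: 0.0856
finger_force: 0.0
```

```bash
python3 look.py 8
```

```text
t 8.0 tcp bin mm [ -3.4 -15.4 290.6] F [ 0.6 -0.   0.2] yaw 1.8296896341225506
-1 [0.3476 0.3517 0.3557]
1 [0.3394 0.3438 0.3479]
```

View pics/c8.png

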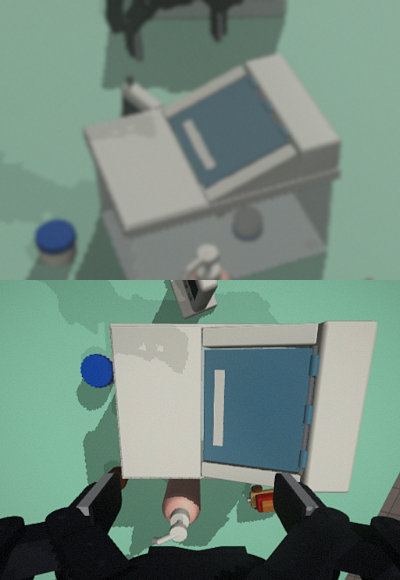

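The flap is shut, the jar is inside the tub, the other things look undisturbed, and the arm is clear.

```bash
python3 -c "from station import *;print(finish_job())"
```

```text
the job is handed in; nothing more can be done
None
```

The jar was pushed through the held-open flap and dropped into the bin, the flap swung shut, the other things looked undisturbed in the last pictures, and the job is handed in at about 8 s of robot time.

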